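# Bring the microscope plank out over the gear wheel and hold it there

## Robot

A 6-joint arm with a two-finger parallel gripper is mounted at the origin on the work surface. World frame = base frame: x ahead of the robot, y to its left, z up, the work surface at z = 0. Lengths are in mm, angles in degrees, forces in N, time in s.
With the tool pointing down it reaches from about 300 to 875 mm from the base axis. Payload 4.2 kg.
Tool frame: the origin (TCP) lies at the very end of the fingers, on their centre line; the grasp point (between the pads) lies 19 mm behind it; z points along the fingers, y is the line along which they close (so a half turn about z gives the same grasp; the last joint's range is limited). The gripper opens to 85 mm and grips with 20 to 120 N. Pads are 22 mm wide; open, the fingers measure 114 mm over their backs; the gripper's body (76 mm by 85 mm) begins 54 mm behind the grasp point. The pads swing forward as they close: fully open they stand 13 mm farther back than shut.
Start: joints at [64.114, 18.312, 89.639, -0, 72.044, -1.146], TCP at [240.645, 522.237, 231.338] pointing down, gripper open.
Joint ranges: [-177.97, 177.97], [-48.28, 115.42], [12.27, 149.76], [-77.06, 257.06], [2.81, 150.46], [-146.56, 146.56]. Speed limits (degrees/s): [147.25, 147.25, 180, 180, 180, 180].

## Interface

Orientations are given as [roll, pitch, yaw] about the fixed x, y, z axes, in that order (R = Rz(yaw) Ry(pitch) Rx(roll)).
In Python, from workcell import arm gives the robot as it stands.
- The arm moves only by the shell command python3 -m pendant 'ROWS' [FORCE]. ROWS is JSON, a list of rows, each an object of numbers: "hand": the opening, from -1 (shut) to 1 (fully open); "x", "y", "z": the shift along the tool's x, y, z in mm; "ax", "ay", "az": the turn, a rotation vector about the tool's x, y, z in rad. In form: [{"hand": .., "x": .., "y": .., "z": .., "ax": .., "ay": .., "az": ..}, ...]. A call has exactly 10 rows; each row is the pose to reach, as a shift and turn from the pose commanded when the call began, along the tool's axes at that moment; what a row does not reach only later rows make up. A row lasts 1/10 s, in which the tool goes at most 50 mm and 8.59 degrees, less where a joint would pass 70% of its speed; a pose out of reach is approached as far as the arm can. A call with a gripper value outside its range is refused whole. The fingers move at their own pace and stop on an object; FORCE is the grip in N (left out, the last holds). Time passes only in rows, so rows that repeat a pose let the fingers close, or fill a call up. It gives the time, the measured TCP pose, the force, the opening and the grip force at its end, in the units of the state.
- arm.sense(): the state, without advancing time (a new reading comes with each control period).
- arm.snapshot(name): name is "scene" or "top" or "wrist"; returns a dict with "pixels" (480x640x3 uint8, blue, green, red), "range_z" (480x640 float32, mm along the optical axis (not along the pixel's ray), 0 where there is no reading), "mtx" (3x3 intrinsics, pixels), "R" (3x3) and "t" (3): a world point X has camera coordinates R X + t. Camera axes: x right, y down, z forward; pixel columns grow to the right and rows downward; lengths in mm; the calibration is good to about 2 mm. The wrist camera is an equidistant fisheye: a pixel r from the principal point sees the ray r / f radians off the axis. A picture is of the moment at which its call begins.
- arm.hand_in(): hands the job in; it is judged then, once.
The state is a dict: "clock": time; "qpos": joint angles; "qd": joint speeds; "effort": joint torques, N m; "tool_pos": TCP position; "tcp_rot": TCP orientation; "force": force on the tool from outside, world axes, zero at the start; "wrist_torque": the same for the moment, N m; "width": opening from 0.0 (shut) to 1.0 (fully open); "finger_force": force on a finger pad.
Only numpy, scipy, OpenCV 4.12 (cv2) and the standard library are available. Lean on these libraries where they do the work, as an engineer would, in place of code of your own. Each camera call takes 0.05 s, during which the arm holds its last target. There are 200 camera calls.

## Task

Slide the wooden plank that carries the little digital microscope outward over the end of the plywood stand, keeping it flat on the stand and without touching the microscope, until the microscope looks straight down on the middle of the brass gear wheel in the white dish. So far out the plank is nose-heavy and tips when let go, so finish while still holding it with the gripper, level, still and resting on the stand, ready for the picture: do not let go. Leave the dish and the other things on the desk as they are.

Things in the scene. Friction and masses are not known exactly. Their poses are not given: they have to be found in the camera images.
- stand: low plywood stand, fixed to the desk: top 260 mm (its x) by 300 mm (its y), top face 110 mm above the desk. Origin at the middle of its underside; its +y axis points outward, towards the end over which the plank must slide (that end is 150 mm from the origin)
- plank: loose wooden plank 60 mm wide (its x), 340 mm long (its y), 15 mm thick, flat on the stand along the stand's y, its nose (+y) with the microscope a little past the stand's end. About 0.4 kg with the microscope. Origin at the middle of its underside. Slides freely without guides (2 to 3 N, more when pressed on); tips nose-down unless held once the lens is over 65 to 80 mm past the stand's end
- plank_center (a point): centre of the plank, half-way up its thickness (7.5 mm over its underside), axes as the plank's; tail end 170 mm from here towards -y. The sides of the tail are free to grip, 60 mm apart; nothing stands on the tail
- microscope: digital microscope, a grey tube 32 mm wide (37 mm at its focus ring), clamped upright through the plank's nose by a black block 52 mm square: it stands 95 mm over the plank's top and 30 mm below its underside. Fixed to the plank; its axis is vertical, 140 mm from the plank's centre towards +y. Origin on the axis at the level of the plank's underside
- lens (a point): lower end of the microscope tube, on its axis, 30 mm below the plank's underside (80 mm above the desk)
- gear (a point): centre of the top of the brass gear wheel (24 mm across) that lies in the middle of the white round dish; the dish is 90 mm wide and 14 mm high, loose on the desk beyond the stand's end; the gear's top is 7 mm above the desk. Its distance past the stand's end is 105 to 160 mm, up to 20 mm to either side of the stand's middle line
- loupe: leave alone: small black hand loupe, 31 mm wide, 30 mm high, standing on a far corner of the stand's top; origin at its underside
- vial: leave alone: amber sample jar, 27 mm wide, 45 mm high, standing on the other far corner of the stand's top; origin at its underside
- pen_block: leave alone: plywood block 50 x 50 x 36 mm with a pen upright in it (139 mm high in all), beside the dish; origin at its underside
- screwdriver: leave alone: screwdriver with a black handle, 170 mm long, lying beside the dish on the robot's side
- tape_roll: leave alone: roll of paper tape lying flat, 100 mm wide, 24 mm high; origin at its underside
- bowl: leave alone: black plastic bowl standing mouth-up, 110 mm wide, 45 mm high; origin at its underside
- bottle: leave alone: closed white plastic bottle, 60 mm wide, 150 mm high; origin at its underside
There are look-alikes about, which are no part of the job. Of the things that look like the part that bears gear, the smallest one is meant.

How it is judged:
By the outcome, as a careful person would: the job done as asked, in the order asked, and still so for the second after the job is handed in, while the arm keeps its last pose, push and grip.
It also fails if it takes over 35 s, if anything falls off the work surface, if the arm or the gripper's body presses on something with over 40 N, if the wrist force passes 120 N, or if a joint passes its speed limit or range.

## Working session

There is one attempt and no reset: what is moved stays moved. The work goes in short steps, Python scripts to look and compute and a shell command to move; the robot and the scene stay as the last step left them, time stands still between calls to the robot, and variables do not carry over. Pictures are saved under pics/ and viewed, at most 10 in all, crops included, and the job is handed in when it is done.

```bash
mkdir -p pics; cat > h.py <<'E'
import numpy as np,cv2,pickle
from workcell import arm
def snap(n,f):
    s=arm.snapshot(n); cv2.imwrite('pics/'+f+'.png',s['pixels']); pickle.dump(s,open(f+'.pkl','wb')); return s
def load(f): return pickle.load(open(f+'.pkl','rb'))
def ray(s,u,v):
    K=s['mtx']; d=np.array([(u-K[0,2])/K[0,0],(v-K[1,2])/K[1,1],1]); R=np.array(s['R']);t=np.array(s['t'])
    return -R.T@t, R.T@d
def atz(s,u,v,z):
    o,d=ray(s,u,v); return o+d*(z-o[2])/d[2]
def dep(s,u,v):
    o,d=ray(s,u,v); return o+d*s['range_z'][int(round(v)),int(round(u))]
def proj(s,X):
    c=np.array(s['R'])@X+s['t']; p=s['mtx']@c; return p[:2]/p[2]
E
python3 - <<'E'
from h import *
snap('top','top1');snap('scene','scene1')
print(arm.sense())
E
```

```text
{'clock': 0.1, 'qpos': array([ 6.41126084e+01,  1.83470011e+01,  8.96989948e+01,  1.65516170e-03,
        7.20451517e+01, -1.14562854e+00]), 'qd': array([ 0.01641203, -0.05385635, -0.24115416, -0.06520649,  0.09318759,
        0.02952877]), 'effort': array([ 6.65445023e-04, -4.16403294e+01, -2.34708130e+01, -1.55068756e-04,
        4.90164704e-03,  4.65681637e-05]), 'tool_pos': array([240.45569043, 521.83611237, 230.57899382]), 'tcp_rot': array([-1.79908902e+02, -3.39579899e-03,  1.55257723e+02]), 'force': array([-0.09836897, -0.24262887,  0.19519724]), 'wrist_torque': array([ 0.01399955, -0.03964985,  0.06732431]), 'finger_force': 0.0, 'width': 1.0020544254842916}
```

View pics/top1.png

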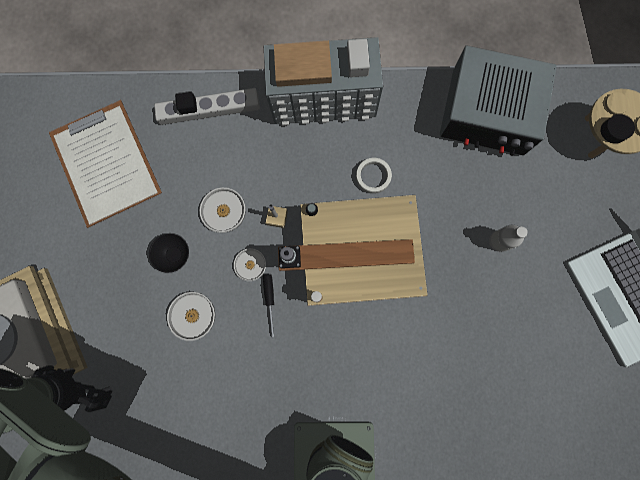

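View pics/scene1.png

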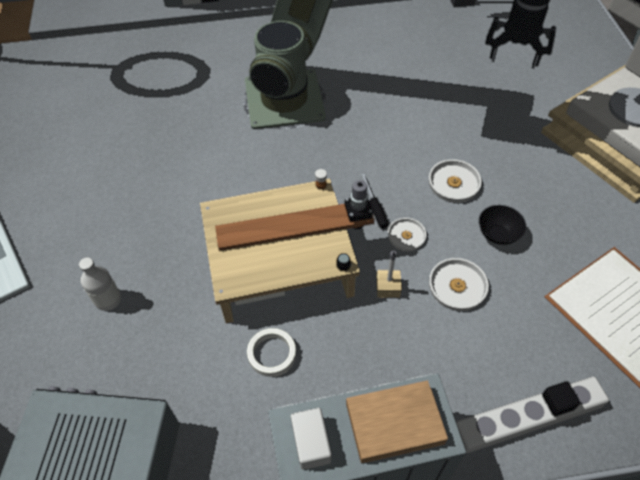

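```bash
python3 - <<'E'
from h import *
s=load('top1');c=s['pixels'][180:320,160:440]; c=cv2.resize(c,(800,400),interpolation=cv2.INTER_CUBIC); cv2.imwrite('pics/c1.png',c)
s2=load('scene1');c=s2['pixels'][150:320,190:500]; c=cv2.resize(c,(800,439),interpolation=cv2.INTER_CUBIC); cv2.imwrite('pics/c2.png',c)
for u,v in [(249,265),(222,210),(190,315)]: print(atz(s,u,v,7),dep(s,u,v))
print(dep(s,405,252),dep(s,350,255),dep(s,390,215))
E
```

```text
[512.7100526  229.16747681   7.        ] [512.36659078 228.56142825  10.3067758 ]
[669.32160463 309.46167083   7.        ] [666.41411679 306.3392833   19.54953931]
[377.54208759 386.77606948   7.        ] [377.60402156 383.78020594  16.60510529]
[ 530.76980219 -183.18736619  121.1003048 ] [523.38450392 -44.97861129 127.81797662] [ 628.86183164 -150.49117078  107.63849394]
```

View pics/c1.png

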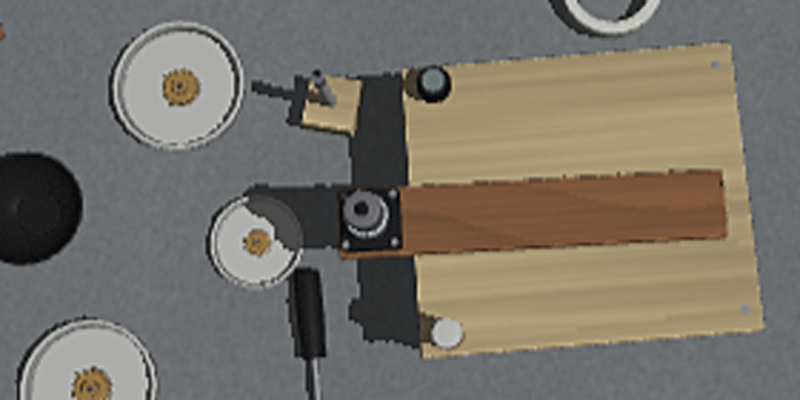

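View pics/c2.png

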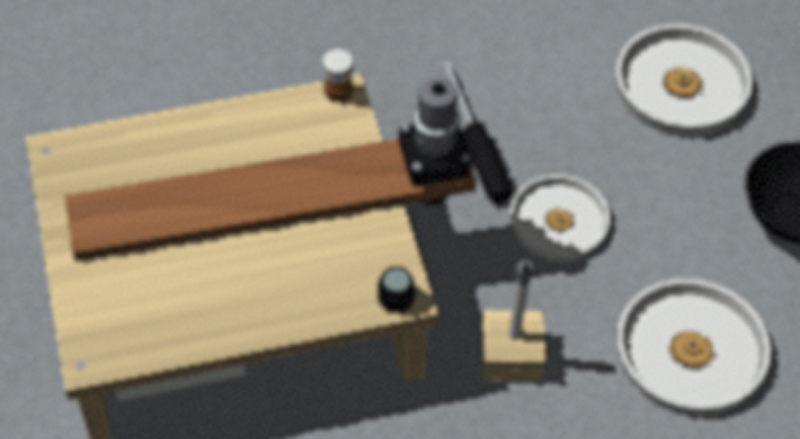

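Three gear dishes: top px (222,210), (190,315) (both larger) and (249.5,265), the smallest at about 90 mm wide and just beyond the stand's end. The last one is meant, and the crop confirms it (gear at crop px 257,242). The plank's tail corners are at crop (721,170) and (727,237).

```bash
python3 - <<'E'
from h import *
s=load('top1');s2=load('scene1')
f=lambda u,v,z:atz(s,160+(u+.5)*.35-.5,180+(v+.5)*.35-.5,z)
k=310/800
g=lambda u,v,z:atz(s2,190+(u+.5)*k-.5,150+(v+.5)*k-.5,z)
np.set_printoptions(precision=1,suppress=True)
print('stand top',[f(*p,110) for p in [(404,69),(730,42),(764,328),(422,357)]])
print('stand sc',[g(*p,110) for p in [(436,316),(66,386),(26,134),(362,76)]])
print('plank tail top',f(721,170,125),f(727,237,125),'sc',g(77,247,125),g(66,196,125))
print('plank edges top',f(405,187,125),f(413,252,125),'sc',g(402,184,125),g(398,142,125), 'nose',g(473,180,125),f(340,252,125))
print('gear',f(257,242,7),g(560,219,7))
print('scope top',f(362,208,220),g(438,88,220))
E
```

```text
stand top [array([660. ,  78.8, 110. ]), array([ 682.4, -216.9,  110. ]), array([ 425.3, -235.9,  110. ]), array([402. ,  62.2, 110. ])]
stand sc [array([664.2,  80.2, 110. ]), array([ 680. , -216.2,  110. ]), array([ 422. , -235.7,  110. ]), array([405.5,  63.5, 110. ])]
plank tail top [ 562.6 -201.3  125. ] [ 503.5 -204.2  125. ] sc [ 560.1 -197.8  125. ] [ 506.7 -203.6  125. ]
plank edges top [549.6  76.5 125. ] [492.3  69.4 125. ] sc [540.9  74.7 125. ] [496.3  79.4 125. ] nose [546.6 134.  125. ] [492.7 133.2 125. ]
gear [514.4 227.5   7. ] [517.1 228.    7. ]
scope top [518.8 104.9 220. ] [521.9 105.2 220. ]
```

```bash
python3 -m pendant '[{"hand":1,"z":-25},{"hand":1,"z":-50,"x":-20,"y":-18,"az":0.04},{"hand":1,"z":-65,"x":-50,"y":-46,"az":0.1},{"hand":1,"z":-65,"x":-82,"y":-76,"az":0.16},{"hand":1,"z":-65,"x":-115,"y":-106,"az":0.23},{"hand":1,"z":-65,"x":-148,"y":-136,"az":0.29},{"hand":1,"z":-65,"x":-181,"y":-166,"az":0.36},{"hand":1,"z":-65,"x":-214,"y":-197,"az":0.42},{"hand":1,"z":-65,"x":-247,"y":-227,"az":0.49},{"hand":1,"z":-65,"x":-280,"y":-257,"az":0.55}]'
```

```text
invalid input at $[0]: expected keys hand, x, y, z, ax, ay, az
```

```bash
python3 -m pendant '[{"hand":1,"x":0,"y":0,"z":-25,"ax":0,"ay":0,"az":0},{"hand":1,"x":-20,"y":-18,"z":-50,"ax":0,"ay":0,"az":0.04},{"hand":1,"x":-50,"y":-46,"z":-65,"ax":0,"ay":0,"az":0.1},{"hand":1,"x":-82,"y":-76,"z":-65,"ax":0,"ay":0,"az":0.16},{"hand":1,"x":-115,"y":-106,"z":-65,"ax":0,"ay":0,"az":0.23},{"hand":1,"x":-148,"y":-136,"z":-65,"ax":0,"ay":0,"az":0.29},{"hand":1,"x":-181,"y":-166,"z":-65,"ax":0,"ay":0,"az":0.36},{"hand":1,"x":-214,"y":-197,"z":-65,"ax":0,"ay":0,"az":0.42},{"hand":1,"x":-247,"y":-227,"z":-65,"ax":0,"ay":0,"az":0.49},{"hand":1,"x":-280,"y":-257,"z":-65,"ax":0,"ay":0,"az":0.55}]'
```

```text
clock: 1.1
tool_pos: [387.5, 169.8, 296.1]
tcp_rot: [-180.0, -0.0, 123.6]
force: [0.5, 0.7, -0.4]
width: 1.0
finger_force: 0.0
```

```bash
python3 -m pendant '[{"hand":1,"x":-44,"y":-9,"z":0,"ax":0,"ay":0,"az":0.07},{"hand":1,"x":-90,"y":-18,"z":0,"ax":0,"ay":0,"az":0.14},{"hand":1,"x":-136,"y":-27,"z":0,"ax":0,"ay":0,"az":0.21},{"hand":1,"x":-182,"y":-36,"z":0,"ax":0,"ay":0,"az":0.28},{"hand":1,"x":-228,"y":-45,"z":0,"ax":0,"ay":0,"az":0.35},{"hand":1,"x":-274,"y":-53,"z":0,"ax":0,"ay":0,"az":0.42},{"hand":1,"x":-315,"y":-61,"z":20,"ax":0,"ay":0,"az":0.48},{"hand":1,"x":-350,"y":-68,"z":50,"ax":0,"ay":0,"az":0.54},{"hand":1,"x":-369,"y":-71,"z":76,"ax":0,"ay":0,"az":0.543},{"hand":1,"x":-369,"y":-71,"z":76,"ax":0,"ay":0,"az":0.543}]'
python3 - <<'E'
from h import *
s=snap('wrist','w1'); print(s['mtx'],-np.array(s['R']).T@s['t'])
E
```

```text
clock: 2.1
tool_pos: [531.7, -176.1, 215.6]
tcp_rot: [-179.5, -0.2, 92.5]
force: [-0.5, 1.2, 0.7]
width: 0.996
finger_force: 0.0
[[371.64829954   0.         313.42116746]
 [  0.         371.64829954 243.71850495]
 [  0.           0.           1.        ]] [529.53512173 -99.49269784 358.09218448]
```

View pics/w1.png

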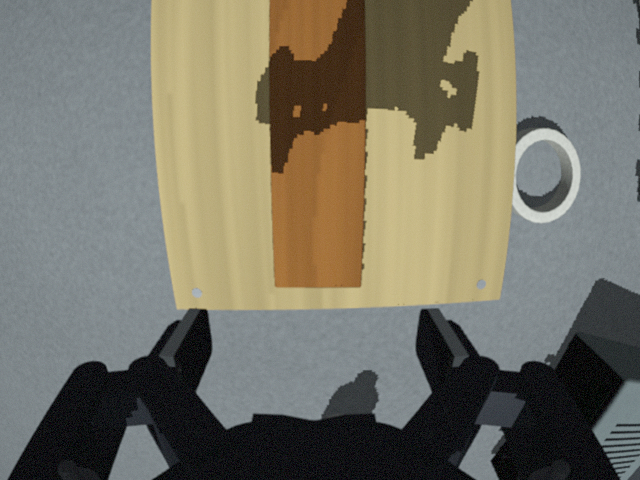

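The wrist view shows the plank's tail corners at (274,287) and (361,287), and its edges at (270,60) and (367,60).

```bash
cat >> h.py <<'E'
def fatz(s,u,v,z):
    K=s['mtx'];a=np.array([(u-K[0,2])/K[0,0],(v-K[1,2])/K[1,1]]);th=np.linalg.norm(a)
    d=np.r_[a/th*np.sin(th),np.cos(th)]; R=np.array(s['R']); o=-R.T@s['t']; d=R.T@d
    return o+d*(z-o[2])/d[2]
E
python3 - <<'E'
from h import *
np.set_printoptions(precision=1,suppress=True)
s=load('w1')
P=[fatz(s,*p,125) for p in [(274,287),(361,287),(270,60),(366,60),(272,180),(364,180)]]
print(*P,sep='\n')
print((P[0]+P[1])/2,(P[2]+P[3])/2,(P[4]+P[5])/2)
print([fatz(s,*p,110) for p in [(177,309),(500,299)]])
E
```

```text
[ 505.4 -205.2  125. ]
[ 565.3 -202.4  125. ]
[499.2 -55.4 125. ]
[558.3 -52.6 125. ]
[ 503.1 -131.7  125. ]
[ 561.2 -129.   125. ]
[ 535.3 -203.8  125. ] [528.7 -54.  125. ] [ 532.2 -130.4  125. ]
[array([ 426. , -236.4,  110. ]), array([ 684.3, -217.3,  110. ])]
```

```bash
python3 - <<'E'
from h import *
np.set_printoptions(precision=1,suppress=True)
s=load('w1');K=s['mtx'];R=np.array(s['R']);o=-R.T@s['t']
for x0,x1 in((150,215),(415,475)):
  L=[]
  for v in range(305,380):
    for u in range(x0,x1):
      r=s['range_z'][v,u]
      if 0<r<215:
        a=np.array([(u-K[0,2])/K[0,0],(v-K[1,2])/K[1,1]]);th=np.linalg.norm(a)
        d=np.r_[a/th*np.tan(th),1]*r
        L.append(np.r_[o+R.T@d,u,v])
  L=np.array(L); L=L[np.argsort(L[:,2])]; print(len(L)); print(L[:400:50]); print(L[:,:3].min(0),L[:,:3].max(0))
E
```

```text
3459
[[ 488.6 -175.2  228.1  208.   320. ]
 [ 489.3 -170.   230.6  207.   312. ]
 [ 489.4 -178.2  231.9  208.   331. ]
 [ 489.3 -177.5  233.   207.   331. ]
 [ 489.8 -189.1  234.   210.   356. ]
 [ 483.7 -167.   234.8  190.   309. ]
 [ 485.6 -167.2  235.8  194.   311. ]
 [ 488.9 -170.   236.6  202.   319. ]]
[ 475.3 -189.6  228.1] [ 493.3 -164.7  280.3]
3372
[[ 575.8 -181.4  227.   416.   340. ]
 [ 574.6 -171.4  230.   419.   323. ]
 [ 574.5 -173.3  231.5  419.   329. ]
 [ 578.2 -163.7  232.3  432.   309. ]
 [ 575.  -178.9  233.4  419.   343. ]
 [ 575.5 -164.   234.3  427.   312. ]
 [ 576.6 -164.1  235.   430.   313. ]
 [ 574.8 -180.7  235.8  419.   350. ]]
[ 570.  -186.1  227. ] [ 588.4 -160.7  280.9]
```

```bash
python3 -m pendant '[{"hand":1,"x":0,"y":1,"z":8,"ax":0,"ay":0,"az":0},{"hand":1,"x":0,"y":2.4,"z":20,"ax":0,"ay":0,"az":0},{"hand":1,"x":0,"y":2.4,"z":35,"ax":0,"ay":0,"az":0},{"hand":1,"x":0,"y":2.4,"z":50,"ax":0,"ay":0,"az":0},{"hand":1,"x":0,"y":2.4,"z":65,"ax":0,"ay":0,"az":0},{"hand":1,"x":0,"y":2.4,"z":75,"ax":0,"ay":0,"az":0},{"hand":1,"x":0,"y":2.4,"z":80,"ax":0,"ay":0,"az":0},{"hand":1,"x":0,"y":2.4,"z":80,"ax":0,"ay":0,"az":0},{"hand":1,"x":0,"y":2.4,"z":80,"ax":0,"ay":0,"az":0},{"hand":1,"x":0,"y":2.4,"z":80,"ax":0,"ay":0,"az":0}]'
```

```text
clock: 3.15
tool_pos: [536.3, -174.6, 141.1]
tcp_rot: [179.9, 0.0, 92.6]
force: [0.6, -0.4, -0.0]
width: 0.997
finger_force: 0.0
```

```bash
python3 -m pendant '[{"hand":1,"x":0,"y":-1,"z":8,"ax":0,"ay":0,"az":0},{"hand":1,"x":0,"y":-2.2,"z":18,"ax":0,"ay":0,"az":0},{"hand":1,"x":0,"y":-2.2,"z":26,"ax":0,"ay":0,"az":0},{"hand":1,"x":0,"y":-2.2,"z":30,"ax":0,"ay":0,"az":0},{"hand":1,"x":0,"y":-2.2,"z":32,"ax":0,"ay":0,"az":0},{"hand":1,"x":0,"y":-2.2,"z":32,"ax":0,"ay":0,"az":0},{"hand":0.8,"x":0,"y":-2.2,"z":32,"ax":0,"ay":0,"az":0},{"hand":0.7,"x":0,"y":-2.2,"z":32,"ax":0,"ay":0,"az":0},{"hand":0.6,"x":0,"y":-2.2,"z":32,"ax":0,"ay":0,"az":0},{"hand":0.5,"x":0,"y":-2.2,"z":32,"ax":0,"ay":0,"az":0}]' 30; python3 -c "
from h import *
snap('wrist','w2')"
```

```text
clock: 4.15
tool_pos: [533.7, -174.6, 108.5]
tcp_rot: [180.0, 0.0, 92.6]
force: [-0.3, 0.5, 0.3]
width: 0.75
finger_force: 0.0
```

View pics/w2.png

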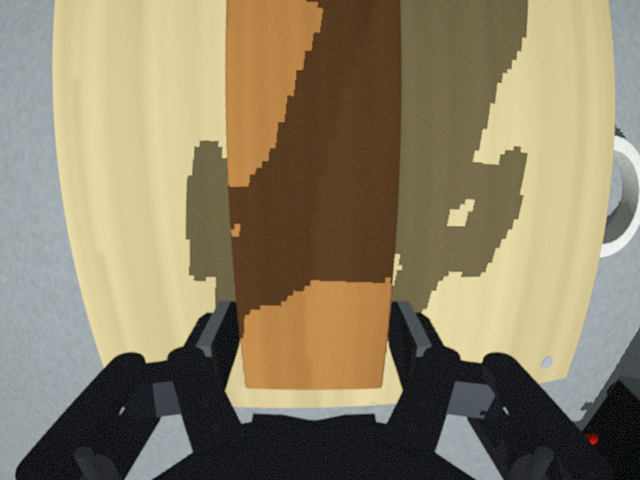

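The pads straddle the plank's tail (inner faces at px x≈240 and 390), centred. I'll close the gripper.

```bash
python3 -m pendant '[{"hand":0.4,"x":0,"y":0,"z":0,"ax":0,"ay":0,"az":0},{"hand":0.3,"x":0,"y":0,"z":0,"ax":0,"ay":0,"az":0},{"hand":0.2,"x":0,"y":0,"z":0,"ax":0,"ay":0,"az":0},{"hand":0,"x":0,"y":0,"z":0,"ax":0,"ay":0,"az":0},{"hand":-0.5,"x":0,"y":0,"z":0,"ax":0,"ay":0,"az":0},{"hand":-1,"x":0,"y":0,"z":0,"ax":0,"ay":0,"az":0},{"hand":-1,"x":0,"y":0,"z":0,"ax":0,"ay":0,"az":0},{"hand":-1,"x":0,"y":0,"z":0,"ax":0,"ay":0,"az":0},{"hand":-1,"x":0,"y":0,"z":0,"ax":0,"ay":0,"az":0},{"hand":-1,"x":0,"y":0,"z":0,"ax":0,"ay":0,"az":0}]' 80; python3 -c "
from h import *
s=snap('top','top2');snap('scene','scene2');snap('wrist','w3')
e=arm.sense();print(e['wrist_torque'],e['force'])
c=cv2.resize(s['pixels'][180:320,200:440],(800,467),interpolation=cv2.INTER_CUBIC);cv2.imwrite('pics/c3.png',c)"
```

```text
clock: 5.2
tool_pos: [533.7, -174.6, 109.1]
tcp_rot: [180.0, 0.0, 92.7]
force: [-1.2, 1.2, 5.2]
width: 0.676
finger_force: 85.9
[0.12780489 0.31600941 0.05014748] [-2.41088595  0.56972642  5.76128035]
```

```bash
python3 -m pendant '[{"hand":-1,"x":2,"y":0,"z":0,"ax":0,"ay":0,"az":0},{"hand":-1,"x":6,"y":0,"z":0,"ax":0,"ay":0,"az":0},{"hand":-1,"x":12,"y":0,"z":0,"ax":0,"ay":0,"az":0},{"hand":-1,"x":19,"y":0,"z":0,"ax":0,"ay":0,"az":0},{"hand":-1,"x":26,"y":0,"z":0,"ax":0,"ay":0,"az":0},{"hand":-1,"x":33,"y":0,"z":0,"ax":0,"ay":0,"az":0},{"hand":-1,"x":40,"y":0,"z":0,"ax":0,"ay":0,"az":0},{"hand":-1,"x":46,"y":0,"z":0,"ax":0,"ay":0,"az":0},{"hand":-1,"x":49,"y":0,"z":0,"ax":0,"ay":0,"az":0},{"hand":-1,"x":50,"y":0,"z":0,"ax":0,"ay":0,"az":0}]' 110; python3 -c "
from h import *
print(arm.sense()['wrist_torque'])"
```

```text
clock: 6.35
tool_pos: [532.2, -125.8, 109.5]
tcp_rot: [179.9, 0.2, 92.7]
force: [0.1, -5.4, 5.9]
width: 0.666
finger_force: 117.1
[-0.76572399  0.3166926   0.13192494]
```

```bash
python3 -m pendant '[{"hand":-1,"x":2,"y":0,"z":0,"ax":0,"ay":0,"az":0},{"hand":-1,"x":7,"y":0,"z":0,"ax":0,"ay":0,"az":0},{"hand":-1,"x":15,"y":0,"z":0,"ax":0,"ay":0,"az":0},{"hand":-1,"x":24,"y":0,"z":0,"ax":0,"ay":0,"az":0},{"hand":-1,"x":33,"y":0,"z":0,"ax":0,"ay":0,"az":0},{"hand":-1,"x":42,"y":0,"z":0,"ax":0,"ay":0,"az":0},{"hand":-1,"x":50,"y":0,"z":0,"ax":0,"ay":0,"az":0},{"hand":-1,"x":57,"y":0,"z":0,"ax":0,"ay":0,"az":0},{"hand":-1,"x":61,"y":0,"z":0,"ax":0,"ay":0,"az":0},{"hand":-1,"x":62,"y":0,"z":0,"ax":0,"ay":0,"az":0}]'; python3 -c "
from h import *
print(arm.sense()['wrist_torque'])
s=snap('top','top3');s2=snap('scene','scene3');snap('wrist','w4')
a=cv2.resize(s['pixels'][220:295,215:315],(800,600),interpolation=cv2.INTER_CUBIC)
b=cv2.resize(s2['pixels'][165:265,340:440],(600,600),interpolation=cv2.INTER_CUBIC)
cv2.imwrite('pics/c4.png',a);cv2.imwrite('pics/c5.png',b)"
```

```text
clock: 7.35
tool_pos: [529.3, -63.7, 109.5]
tcp_rot: [179.9, 0.2, 92.7]
force: [-0.7, -4.7, 5.1]
width: 0.667
finger_force: 117.1
[-0.78218644  0.30240509  0.13307176]
```

View pics/c4.png

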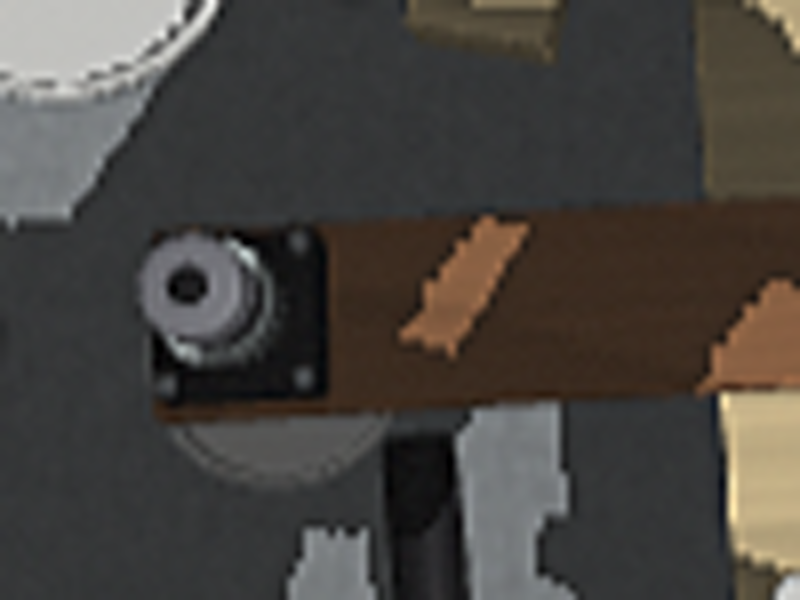

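View pics/c5.png

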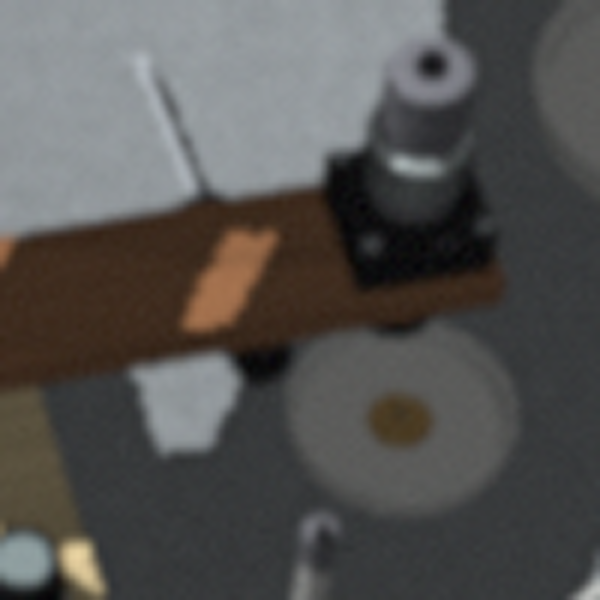

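```bash
python3 - <<'E'
from h import *
np.set_printoptions(precision=1,suppress=True)
s=load('top3');s2=load('scene3')
f=lambda u,v,z:atz(s,215+(u+.5)/8-.5,220+(v+.5)/8-.5,z)
g=lambda u,v,z:atz(s2,340+(u+.5)/6-.5,165+(v+.5)/6-.5,z)
print('scope',f(190,287,220),g(432,72,220))
print('nose top z125',f(155,232,125),f(155,412,125),f(327,225,125),'sc',g(503,268,125))
print('gear sc',g(400,420,7))
w=load('w4')
# gear by colour in both images
for n in('top1','scene1'):
  q=load(n);p=q['pixels'].astype(int);m=((p[...,2]-p[...,0])>60)&(p[...,2]>140)
  c=(249,265) if n=='top1' else (407,235)
  ys,xs=np.nonzero(m);k=(abs(xs-c[0])<8)&(abs(ys-c[1])<8); print(n,k.sum(),atz(q,xs[k].mean(),ys[k].mean(),7))
# whole-dish rim fit
  m2=(p.min(2)>150).astype(np.uint8); 
# microscope tube top from depth
for q,(x0,x1,y0,y1) in((s,(230,250,245,268)),(s2,(402,422,168,190))):
  P=np.array([dep(q,u,v) for u in range(x0,x1) for v in range(y0,y1)]);k=P[:,2]>205;print('tube',k.sum(),P[k].mean(0),P[k].min(0),P[k].max(0))
E
```

```text
scope [512.8 215.2 220. ] [520.8 215.  220. ]
nose top z125 [542.2 246.5 125. ] [485.6 244.9 125. ] [544.  192.3 125. ] sc [537.6 247.9 125. ]
gear sc [517.  226.9   7. ]
top1 23 [514.1 226.3   7. ]
scene1 46 [515.9 226.9   7. ]
tube 152 [512.  212.9 227.8] [385.4   4.6 206.4] [ 529.1  231.6 1232.3]
tube 174 [529.1 211.5 225.3] [502.7 -88.4 205. ] [1318.4  230.7 1178.8]
```

```bash
cat >> h.py <<'E'
def wpts(s,U,V):
    K=s['mtx'];a=np.stack([(U-K[0,2])/K[0,0],(V-K[1,2])/K[1,1]],-1).astype(float);th=np.linalg.norm(a,axis=-1,keepdims=True)
    r=s['range_z'][V,U][:,None]; d=np.c_[a/th*np.tan(th),np.ones(len(th))]*r
    R=np.array(s['R']); return (d-s['t'])@R
def planes(n):
    s=load(n);V,U=np.nonzero(s['range_z']>0);k=(V<400);V,U=V[k],U[k];P=wpts(s,U,V)
    out=[]
    for lo,hi in((118,133),(102,117)):
        k=(P[:,2]>lo)&(P[:,2]<hi)&(abs(P[:,0]-535)<(22 if lo>115 else 110))&(P[:,1]<60)&(P[:,1]>-160)
        if lo<115:k&=abs(P[:,0]-535)>40
        Q=P[k]; 
        A=np.c_[Q[:,:2]-[530,0],np.ones(len(Q))];c=np.linalg.lstsq(A,Q[:,2],rcond=None)[0]; out.append((len(Q),np.degrees(c[:2]),c[2]))
    return out
E
python3 - <<'E'
from h import *
for n in('w2','w3','w4'):print(n,planes(n))
s=load('w4');im=s['pixels'];cv2.imwrite('pics/w4.png',im)
E
```

```text
w2 [(38153, array([ 0.08438567, -0.02609682]), np.float64(124.5662137567693)), (80832, array([ 0.06701399, -0.03793016]), np.float64(109.54775916992652))]
w3 [(37865, array([ 0.05888323, -0.03160786]), np.float64(124.5642560831845)), (80494, array([ 0.06930785, -0.03284823]), np.float64(109.55422581008337))]
w4 [(45670, array([ 0.09088838, -0.03559752]), np.float64(124.66202689619868)), (86235, array([0.06849486, 0.03804358]), np.float64(109.67075320475165))]
```

View pics/w4.png

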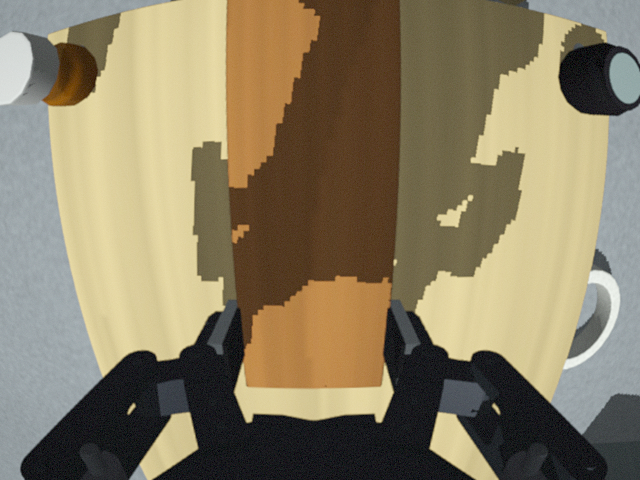

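```bash
python3 - <<'E'
from h import *
np.set_printoptions(precision=2,suppress=True)
for n in('w1','w2','w4'):
    s=load(n);V,U=np.nonzero(s['range_z']>0);P=wpts(s,U,V);k=(abs(P[:,2]-124.6)<4)&(abs(P[:,0]-533)<38)&(V<390);P=P[k]
    t=P[abs(P[:,0]-535)<15][:,1].min()
    C=[]
    for y in np.arange(t+45,t+160,5):
        q=P[abs(P[:,1]-y)<2.5][:,0]; C.append((y,(q.min()+q.max())/2,q.max()-q.min()))
    C=np.array(C);p=np.polyfit(C[:,0],C[:,1],1);yaw=-np.arctan(p[0]);
    print(n,'tail y',t,'yaw',np.degrees(yaw),'width',C[:,2].mean(),'lens',np.polyval(p,t)-310*np.sin(yaw),t+310*np.cos(yaw),arm.sense()['tool_pos'])
E
```

```text
w1 tail y -204.27958793769582 yaw 2.8123359961723415 width 59.785554437410184 lens 520.2117856147476 105.34704702464867 [529.29 -63.61 109.43]
w2 tail y -205.1506257732165 yaw 3.264759598197663 width 60.61917218591559 lens 518.6201769401118 104.3462545081695 [529.29 -63.61 109.43]
w4 tail y -94.03624779114307 yaw 2.764332415267323 width 60.02037695646252 lens 516.1402880239931 215.6030218276789 [529.29 -63.61 109.43]
```

```bash
python3 -m pendant '[{"hand":-1,"x":1,"y":0,"z":0,"ax":0,"ay":0,"az":0},{"hand":-1,"x":3,"y":0,"z":0,"ax":0,"ay":0,"az":0},{"hand":-1,"x":6,"y":-0.3,"z":0,"ax":0,"ay":0,"az":0},{"hand":-1,"x":9,"y":-0.6,"z":0,"ax":0,"ay":0,"az":0},{"hand":-1,"x":11,"y":-0.6,"z":0,"ax":0,"ay":0,"az":0},{"hand":-1,"x":11.5,"y":-0.6,"z":0,"ax":0,"ay":0,"az":0},{"hand":-1,"x":11.5,"y":-0.6,"z":0,"ax":0,"ay":0,"az":0},{"hand":-1,"x":11.5,"y":-0.6,"z":0,"ax":0,"ay":0,"az":0},{"hand":-1,"x":11.5,"y":-0.6,"z":0,"ax":0,"ay":0,"az":0},{"hand":-1,"x":11.5,"y":-0.6,"z":0,"ax":0,"ay":0,"az":0}]'; python3 - <<'E'
from h import *
np.set_printoptions(precision=2,suppress=True)
s=snap('top','top4');s2=snap('scene','scene4');snap('wrist','w5');print(planes('w5'))
# image centroid of the tube's flat top (grey disc): compare by depth band, edges midrange
for n,c in(('top',s),('scene',s2)):
    Z=c['range_z'];V,U=np.nonzero(Z>0);K=c['mtx'];d=np.c_[(U-K[0,2])/K[0,0],(V-K[1,2])/K[1,1],np.ones(len(U))]*Z[V,U][:,None]
    P=(d-c['t'])@np.array(c['R'])
    near=(abs(P[:,0]-516)<45)&(abs(P[:,1]-227)<45)
    for z in((160,195),(195,214),(214,240)):
        k=near&(P[:,2]>z[0])&(P[:,2]<z[1]);q=P[k]
        if len(q):print(n,z,len(q),np.percentile(q,2,axis=0),np.percentile(q,98,axis=0),'uv',U[k].mean(),V[k].mean())
    for X in((515.5,227,220),(515.5,227,80),(515.5,227,7)):print(X,proj(c,np.array(X)))
    p=c['pixels'].astype(int);u0,v0=proj(c,np.array([515.5,227,7]))
    m=((p[...,2]-p[...,0])>25)&(p[...,2]>60);y,x=np.nonzero(m);k=(abs(x-u0)<8)&(abs(y-v0)<8);print('gear px',k.sum(),x[k].mean() if k.any() else 0,y[k].mean() if k.any() else 0)
b=cv2.resize(s2['pixels'][165:255,355:445],(600,600),interpolation=cv2.INTER_CUBIC);a=cv2.resize(s['pixels'][230:290,225:270],(450,600),interpolation=cv2.INTER_CUBIC)
cv2.imwrite('pics/c6.png',np.hstack([b,a])[:,:800] if 0 else cv2.resize(np.hstack([b,a]),(800,457)))
E
```

```text
clock: 8.5
tool_pos: [528.3, -52.4, 109.4]
tcp_rot: [179.9, 0.1, 92.7]
force: [0.2, -4.9, 6.2]
width: 0.667
finger_force: 117.1
[(41695, array([ 0.25, -0.06]), np.float64(124.671332144197)), (78477, array([0.07, 0.05]), np.float64(109.67416969115322))]
top (160, 195) 84 [494.72 209.13 164.81] [530.61 240.18 193.04] uv 240.39285714285714 259.51190476190476
top (195, 214) 75 [498.31 212.5  197.3 ] [527.6  242.27 213.97] uv 235.29333333333332 256.8
top (214, 240) 88 [500.49 214.79 214.12] [526.19 240.03 220.68] uv 233.17045454545453 255.3409090909091
(515.5, 227, 220) [233.24 254.29]
(515.5, 227, 80) [244.8  261.06]
(515.5, 227, 7) [249.81 263.99]
gear px 15 252.06666666666666 266.8
scene (160, 195) 200 [510.34 209.31 162.68] [535.76 244.58 193.39] uv 414.05 191.3
scene (195, 214) 126 [502.68 211.95 195.44] [532.57 241.71 213.76] uv 415.96031746031747 181.4047619047619
scene (214, 240) 99 [504.22 213.18 214.14] [529.27 239.88 221.51] uv 416.55555555555554 175.82828282828282
(515.5, 227, 220) [416.63 173.93]
(515.5, 227, 80) [409.43 215.19]
(515.5, 227, 7) [406.14 234.08]
gear px 56 406.01785714285717 234.625
```

View pics/c6.png

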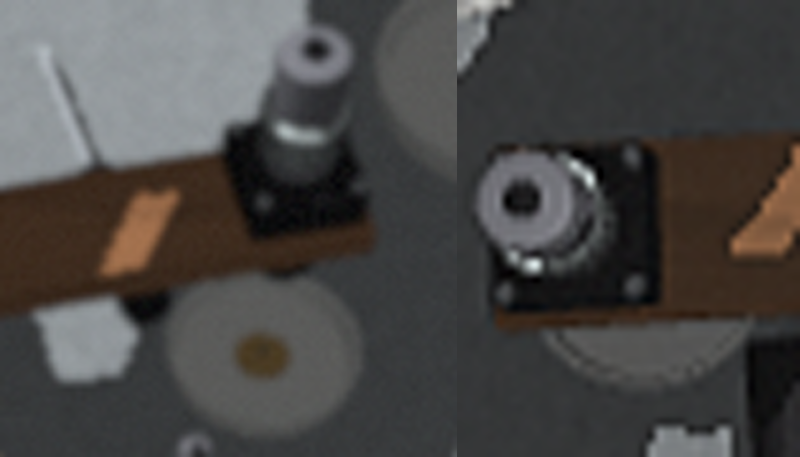

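```bash
python3 -m pendant '[{"hand":-1,"x":0,"y":0,"z":0,"ax":0,"ay":0,"az":0},{"hand":-1,"x":0,"y":0,"z":0,"ax":0,"ay":0,"az":0},{"hand":-1,"x":0,"y":0,"z":0,"ax":0,"ay":0,"az":0},{"hand":-1,"x":0,"y":0,"z":0,"ax":0,"ay":0,"az":0},{"hand":-1,"x":0,"y":0,"z":0,"ax":0,"ay":0,"az":0},{"hand":-1,"x":0,"y":0,"z":0,"ax":0,"ay":0,"az":0},{"hand":-1,"x":0,"y":0,"z":0,"ax":0,"ay":0,"az":0},{"hand":-1,"x":0,"y":0,"z":0,"ax":0,"ay":0,"az":0},{"hand":-1,"x":0,"y":0,"z":0,"ax":0,"ay":0,"az":0},{"hand":-1,"x":0,"y":0,"z":0,"ax":0,"ay":0,"az":0}]'; python3 - <<'E'
from h import *
snap('wrist','w6');print(planes('w6'));print(arm.sense()['qd']);print(arm.hand_in())
E
```

```text
clock: 9.65
tool_pos: [528.3, -52.4, 109.5]
tcp_rot: [179.9, 0.1, 92.7]
force: [-0.4, -4.7, 6.9]
width: 0.667
finger_force: 117.1
[(41718, array([ 0.22703775, -0.06136244]), np.float64(124.67502511647135)), (78527, array([0.07410223, 0.03838958]), np.float64(109.66883895249359))]
[ 0.08266623 -0.07107252 -0.01296521  0.03993637 -0.02435614 -0.10295709]
the job is handed in; nothing more can be done
None
```

The plank is slid out, held in the gripper level (within about 0.2°) and still on the stand, with the microscope over the gear in the small dish to about 1 mm by the cameras; handed in at about 9.7 s, no verdict returned.

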